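Set a cabinet rail in the drilling jig

ROBOT

A 6-joint arm with a two-finger parallel gripper is mounted at the origin on the work surface. World frame = base frame: x ahead of the robot, y to its left, z up, the work surface at z = 0. Lengths are in m, angles in rad, forces in N, time in s.
With the tool pointing down it reaches from about 0.325 to 0.75 m from the base axis. Payload 7.6 kg.
Tool frame: the origin (TCP) lies where the fingers leave the gripper's body, on its centre line; the fingertips stand 73 mm ahead of it and the grasp point (between the pads) lies 54 mm ahead of it; x points along the fingers, z is the direction in which the jaws open and shut, and the axes are right-handed (so a half turn about x gives the same grasp; the last joint's range is limited). The gripper opens to 85 mm and grips with 20 to 120 N. Pads are 22 mm wide; open, the fingers measure 114 mm over their backs; the gripper's body (76 mm by 85 mm) begins 54 mm behind the grasp point. The pads swing forward as they close: fully open they stand 13 mm farther back than shut.
Start: joints at [1.078, 0.052, 1.401, -0, 1.689, -0.07], TCP at [0.215, 0.479, 0.304] pointing down, gripper open.
Joint ranges: [-2.9, 2.9], [-0.91, 2.17], [0.12, 2.37], [-1.06, 4.2], [0.26, 2.73], [-2.93, 2.93]. Speed limits (rad/s): [2.57, 2.57, 3.01, 3.14, 3.14, 3.14].

INTERFACE

Orientations are given as a rotation vector (axis times angle).
In Python, from bench import r, eyes gives the robot as it stands.
- The arm moves only by the shell command python3 -m crank 'ROWS' [OPENING] [FORCE]. ROWS is a JSON object of lists of equal length, an entry for each row: "travel": the shift along the tool's x, y, z in units of 800 mm (1.0 is 800 mm), a list of three; "dr": the turn, a rotation vector about the tool's x, y, z in units of 90 degrees (1.0 is 90 degrees), a list of three. In form: {"travel": [[dx, dy, dz], ...], "dr": [[rx, ry, rz], ...]}. A call has 1 to 8 rows; each row is the pose to reach, as a shift and turn from the pose measured when the call began, along the tool's axes at that moment; what a row does not reach only later rows make up. A row lasts 1/10 s, in which the tool goes at most 50 mm and 8.59 degrees, less where a joint would pass 70% of its speed; a pose out of reach is approached as far as the arm can. A call with a number of a shift or a turn outside -1 to 1 is refused whole. A call with a gripper value outside its range is refused whole. OPENING is the opening, from -1 (shut) to 1 (fully open), so that 0 is half open, set as the call begins (- or left out, the last holds). The fingers move at their own pace and stop on an object; FORCE is the grip in N (left out, the last holds). Time passes only in rows, so rows that repeat a pose let the fingers close. It gives the time, the measured TCP pose, the force and the opening at its end, in the units of the state.
- r.observe(): the state, without advancing time (a new reading comes with each control period).
- eyes.capture(name): name is "scene" or "top" or "wrist"; returns the picture (420x560x3 uint8, red, green, blue); there is no depth.
- eyes.camera_info(name): a dict with "K" (3x3 intrinsics, pixels), "k1" (the pictures are not rectified: a ray, as slopes to the right and down, at radius r is drawn at 1 + k1 r^2 times it, then the intrinsics apply), "R" (3x3) and "t" (3): a world point X has camera coordinates R X + t; the wrist camera has in their place "tool_from_camera" (4x4, takes a point from camera to tool coordinates, whose origin is the TCP and whose axes are the tool frame's). Camera axes: x right, y down, z forward; pixel columns grow to the right and rows downward; lengths in m; the calibration is good to about 2 mm. A picture is of the moment at which its call begins: read the wrist's pose just before it. camera_info takes no time and is no camera call.
- r.hand_in(): hands the job in, once; it reports no verdict.
The state is a dict: "clock": time; "qpos": joint angles; "qd": joint speeds; "effort": joint torques, N m; "tool_pos": TCP position; "tool_rot": TCP orientation; "ft_force": force on the tool from outside, world axes, zero at the start; "torque": the same for the moment, N m; "grip_width": opening from 0.0 (shut) to 1.0 (fully open).
Only numpy, scipy, OpenCV 4.12 (cv2) and the standard library are available. Lean on these libraries where they do the work, as an engineer would, in place of code of your own. Each camera call takes 0.05 s, during which the arm holds its last target.

TASK

Get the pale wooden rail ready for drilling: slide it along the trough into the jig's blue tunnel until you feel it firmly against the stop hidden inside, without ramming it. Then slide the drill guide along its rod until its red pointer is in line with the black mark drawn across the rail, let go and leave both there. Leave the other things on the bench where they are.

Things in the scene. Friction and masses are not known exactly. Their poses are not given: they have to be found in the camera images.
- jig: Fixed jig on a grey base board, with trough, blue tunnel and guide rod. Origin: underside, on the centre line of trough and tunnel, at the tunnel's mouth. z up; +y runs along the trough into the tunnel, so the rail is pushed towards +y. Base 12 mm thick, x -45..99, y -230..125 mm. Guide rod parallel to the trough at x 68, height 38, between brackets at y -168 and 28 (34 mm wide, tops 54 mm high).
- trough_end (a point): Open outer end of the trough (jig y -230 mm), on its centre line at floor height, 12 mm above the bench. The trough runs from here to the tunnel; its two side walls are 44 mm apart, 12 mm thick and only 10 mm high (tops 22 mm above the bench).
- tunnel_mouth (a point): Mouth of the blue tunnel, on its centre line at floor height, 12 mm above the bench. The tunnel runs 125 mm on in the jig's +y, 70 mm wide outside, top 66 mm above the bench; opening 46 mm wide and 42 mm high.
- stop: Fixed dark steel stop block inside the tunnel, out of sight; it sits at a different depth each time, its face 50 to 90 mm past the tunnel's mouth. Origin: foot of the face that the rail's nose meets, on the trough's centre line, at floor height of the trough. Axes parallel to the jig's.
- rail: Loose pale wooden rail, 40 wide (x) x 200 long (y) x 36 high (z) mm, about 0.2 kg, lying in the trough, nose (+y end) towards the tunnel, at an unknown distance from the stop; its top is 48 mm above the bench. Origin: centre of its underside. It slides under about 1 to 3 N; the stop is rigid.
- rail_nose (a point): Centre of the rail's leading (+y) end face, 18 mm above its underside.
- rail_tail (a point): Centre of the rail's trailing (-y) end face, 18 mm above its underside: where to push. The upper 26 mm of this face stand above the trough's side walls.
- rail_mark (a point): Middle of the black line, 3 mm wide, drawn across the rail's top 60 mm from its tail. On the top face; axes as the rail's.
- guide_pointer (a point): Free tip of the guide's red pointer, 4 mm wide, which reaches over the rail's top with 7 mm to spare; next to it on the same line is a round steel drill bush. Axes as the jig's: it is in line with the mark when both have the same y in the jig's frame.
- guide_grip (a point): Centre of the black square grip post on the guide, 22 x 22 mm, 37 mm high (56 to 93 mm above the bench), sides parallel to the jig's axes. It stands at jig x +68 mm, at the same jig y as the pointer, on an aluminium block 40 (x) x 44 (y) mm whose top is 56 mm above the bench. Pinch it or push its side.
- guide (a joint): Slide of the drill guide along the rod, 0 to 0.115 m; grows as the guide moves away from the tunnel (the jig's -y), and at 0 the pointer is 10 mm before the tunnel's mouth (jig y -10 mm). About 2.5 N moves it; it stays where it is left.
- sanding_block: The blue and grey sanding block: a bystander, to be left where it is. Origin: centre of its underside. 66 x 120 x 40 mm.
- pencil: The flat green pencil: a bystander, to be left where it is. Origin: centre of its underside. 12 x 190 x 8 mm.
- offcut: The short wooden off-cut: a bystander, to be left where it is. Origin: centre of its underside. 45 x 90 x 36 mm.
- glue: The glue bottle: a bystander, to be left where it is. Origin: centre of its underside. 60 mm across, 150 mm tall.
- driver: The orange screwdriver: a bystander, to be left where it is. Origin: centre of its underside. Lies flat.
- square: The try square: a bystander, to be left where it is. Origin: centre of its underside. Wooden stock 110 mm, steel blade 160 mm; origin under the stock.
- tin: The metal tin: a bystander, to be left where it is. Origin: centre of its underside. 84 mm across, 100 mm tall, open.
Mind the look-alikes: they are no part of the job. Several things have the shape of the rail; the one meant has the colours described above.

How it is judged:
By the outcome, as a careful person would: the job done as asked, in the order asked, and still so for the second after the job is handed in, with the robot touching nothing.
It also fails if it takes over 64 s, if anything falls off the work surface, if the arm or the gripper's body presses on something with over 40 N, if the wrist force passes 120 N, or if a joint passes its speed limit or range.

## Working session

There is one attempt and no reset: what is moved stays moved. The work goes in short steps, Python scripts to look and compute and a shell command to move; the robot and the scene stay as the last step left them, time stands still between calls to the robot, and variables do not carry over. Pictures are saved under pics/ and viewed, and the job is handed in when it is done.

```bash
ls; mkdir -p pics
python3 - <<'E'
from bench import r,eyes
import cv2
print(r.observe())
for n in ["scene","top"]:
    im=eyes.capture(n); cv2.imwrite(f"pics/{n}0.png",im[:,:,::-1]); print(n,eyes.camera_info(n))
print(eyes.camera_info("wrist"))
E
```

```text
pics
{'clock': 0.0, 'qpos': array([ 1.07767109e+00,  5.28156366e-02,  1.40176222e+00, -9.03892560e-06,
        1.68861008e+00, -7.02823423e-02]), 'qd': array([-0.00093475,  0.00022022, -0.00050423,  0.00074212, -0.00187823,
        0.00061588]), 'effort': array([-5.66122690e-04, -3.81665111e+01, -3.60184658e+01, -1.15092780e-04,
        6.31625517e-03,  1.54606244e-05]), 'tool_pos': array([0.21531337, 0.47859661, 0.30306447]), 'tool_rot': array([-0.89316336,  1.3814945 ,  0.89188476]), 'ft_force': array([1.04611599, 0.03469855, 0.08893915]), 'torque': array([0.02741569, 0.02903783, 0.00438911]), 'grip_width': 0.9988570778127446}
scene {'K': array([[480.43163532,   0.        , 278.85072307],
       [  0.        , 480.43163532, 210.03529368],
       [  0.        ,   0.        ,   1.        ]]), 'k1': -0.08637990177107593, 'R': array([[-0.51448305,  0.85746357,  0.00796336],
       [ 0.68468696,  0.4163716 , -0.598196  ],
       [-0.516247  , -0.30230929, -0.80131026]]), 't': array([ 0.28960938, -0.34295137,  1.61740922])}
top {'K': array([[490.77907198,   0.        , 269.74534762],
   
[... 179 characters left out ...]
],
       [-0.99915193,  0.01501409, -0.03834059],
       [ 0.03829985, -0.00299177, -0.99926181]]), 't': array([0.02255363, 0.55401738, 1.53028692])}
{'K': array([[316.747064  ,   0.        , 282.92391882],
       [  0.        , 316.747064  , 209.51882897],
       [  0.        ,   0.        ,   1.        ]]), 'k1': 0.02008989584903791, 'tool_from_camera': array([[ 7.12187673e-04, -2.99797418e-01,  9.54002621e-01,
        -7.11997881e-02],
       [-1.27840604e-03, -9.54002357e-01, -2.99796380e-01,
         7.66913911e-02],
       [ 9.99998929e-01, -1.00609143e-03, -1.06269155e-03,
        -8.27113085e-04],
       [ 0.00000000e+00,  0.00000000e+00,  0.00000000e+00,
         1.00000000e+00]])}
```

View pics/scene0.png

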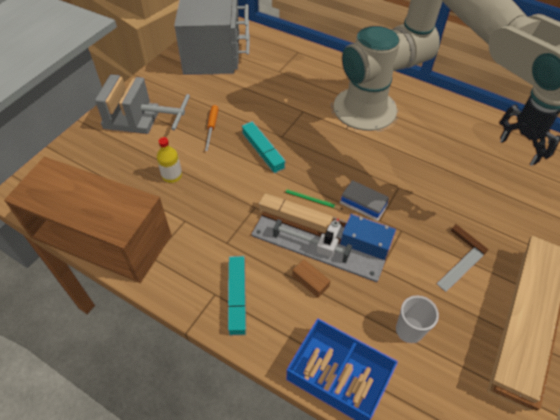

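View pics/top0.png

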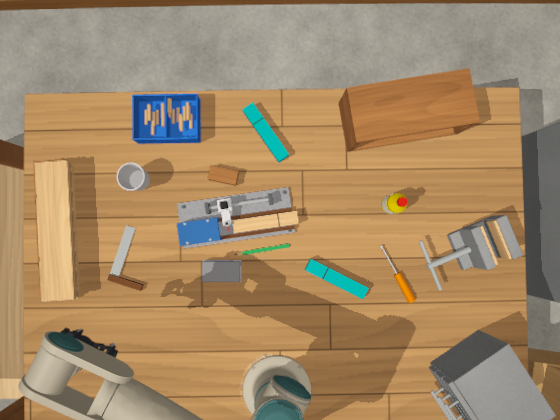

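The top view shows the jig at about (177–298, 187–247), with the blue tunnel at (200,231) and the pale rail in the trough at (262,222). There are two teal rail-shaped look-alikes at (265,132) and (337,277). The pale one in the trough fits the description. I'll confirm it in an enlarged crop.

Run:
```python
import cv2
t=cv2.imread("pics/top0.png")[175:290,165:310]; cv2.imwrite("pics/topc.png",cv2.resize(t,None,fx=5,fy=5,interpolation=cv2.INTER_CUBIC))
t=cv2.imread("pics/scene0.png")[180:290,240:405]; cv2.imwrite("pics/scenec.png",cv2.resize(t,None,fx=4.8,fy=4.8,interpolation=cv2.INTER_CUBIC))
```

```text
(no output)
```

View pics/topc.png

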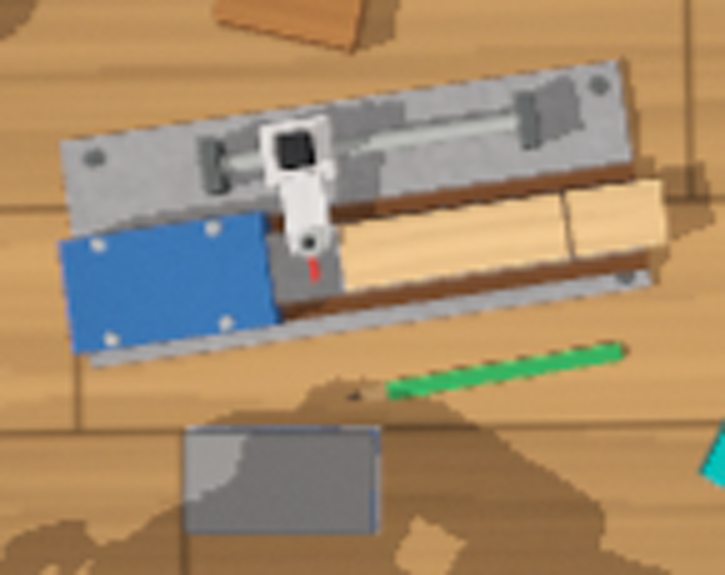

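View pics/scenec.png

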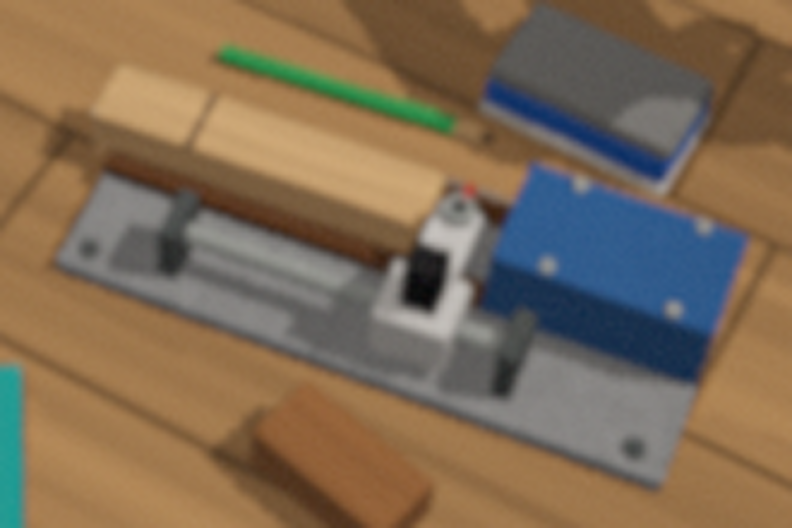

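```bash
cat > h.py <<'E'
import numpy as np, cv2
from bench import r,eyes
from scipy.spatial.transform import Rotation as Rn
def ray(name,px,st=None):
    ci=eyes.camera_info(name); K=np.array(ci["K"]);px=np.atleast_2d(px).astype(float)
    d=cv2.undistortPoints(px.reshape(-1,1,2),K,np.array([ci["k1"],0,0,0,0.])).reshape(-1,2)
    d=np.c_[d,np.ones(len(d))]
    if name=="wrist":
        st=st or r.observe()
        T=np.array(ci["tool_from_camera"]); Rt=Rn.from_rotvec(st["tool_rot"]).as_matrix()
        return Rt@T[:3,3]+st["tool_pos"], d@(Rt@T[:3,:3]).T
    return -ci["R"].T@ci["t"], d@ci["R"]
def plane(name,px,z,st=None):
    o,d=ray(name,px,st); s=(z-o[2])/d[:,2]; return o+s[:,None]*d
def fit(jig,W):
    # 2D rigid
    a=np.array(jig)[:,:2];b=np.array(W)[:,:2];ca,cb=a.mean(0),b.mean(0);A=a-ca;B=b-cb
    th=np.arctan2((A[:,0]*B[:,1]-A[:,1]*B[:,0]).sum(),(A*B).sum())
    c,s=np.cos(th),np.sin(th);R=np.array([[c,-s],[s,c]]);t=cb-R@ca
    return th,t,R,b-(a@R.T+t)
E
python3 - <<'E'
from h import *
C=lambda p:np.array(p)/5+np.array([165,175])-0.4
W=np.r_[plane("top",C([(62,243),(265,213),(278,322),(75,354)]),.066),plane("top",C([(62,140),(620,60),(651,280),(93,366)]),.012)]
J=[(35,125),(35,0),(-35,0),(-35,125),(99,125),(99,-230),(-45,-230),(-45,125)]
th,t,R,res=fit(np.array(J)/1000,W); print(th,t); print(res*1000)
inv=lambda P:(P[:,:2]-t)@R*1000
print("rail tail corners",inv(plane("top",C([(663,180),(667,246)]),.048)))
print("mark",inv(plane("top",C([(562,192),(574,258)]),.048)))
print("pointer",inv(plane("top",C([(314,280),(310,243),]),.056)),"post",inv(plane("top",C([(295,150)]),.093)))
for p in [(0,-250),(0,-145),(68,-10)]: print(p,R@np.array(p)/1000+t)
E
```

```text
0.13349466944409882 [0.50850503 0.1686884 ]
[[-1.86670817 -1.69402065]
 [-2.17550052 -0.99453694]
 [ 1.19880406  1.20747226]
 [ 0.31085577  0.31879014]
 [ 0.49240692 -0.65443509]
 [-1.67076626 -0.22202492]
 [ 2.52858048  1.81268575]
 [ 1.18232772  0.22606944]]
rail tail corners [[  17.43544693 -243.08803052]
 [ -22.91814534 -239.43768756]]
mark [[  19.31819372 -180.7643653 ]
 [ -21.74675322 -182.02107551]]
pointer [[-11.62827172 -23.33837456]
 [ 11.01297533 -24.19307595]] post [[ 65.96868838 -26.40756155]]
(0, -250) [ 0.54177966 -0.07908731]
(0, -145) [0.52780431 0.02497849]
(68, -10) [0.577231   0.16782807]
```

```bash
cat >> h.py <<'E'
TH=0.13349; TJ=np.array([0.5085,0.1687]); c_,s_=np.cos(TH),np.sin(TH); RJ=np.array([[c_,-s_],[s_,c_]])
def j2w(x,y,z): p=RJ@np.array([x,y])/1000+TJ; return np.array([p[0],p[1],z/1000])
def w2j(P): return (np.atleast_2d(P)[:,:2]-TJ)@RJ*1000
def goal(pos,sign=None):
    """travel/dr to TCP pos with tool x down and tool z along +-jig y"""
    st=r.observe(); R0=Rn.from_rotvec(st["tool_rot"]).as_matrix()
    best=None
    for s in (1,-1):
        z=s*np.array([*RJ[:,1],0]); x=np.array([0,0,-1.]); y=np.cross(z,x)
        dr=Rn.from_matrix(R0.T@np.c_[x,y,z]).as_rotvec()/(np.pi/2)
        if best is None or np.linalg.norm(dr)<np.linalg.norm(best[0]): best=(dr,s)
    tr=R0.T@(np.array(pos)-st["tool_pos"])/0.8
    print("travel",tr.round(4),"dr",best[0].round(4),"sign",best[1],"rows>=",np.ceil(max(np.linalg.norm(tr)*16,np.linalg.norm(best[0])*90/8.59)),"tcp jig",w2j(st["tool_pos"]).round(1),st["tool_pos"][2].round(4),"q",st["qpos"].round(2),"F",st["ft_force"].round(2),"t",st["clock"])
    print("tool axes in jig:\n",(np.c_[np.r_[RJ,[[0,0]]],[0,0,1]].T@R0).round(3))
E
python3 - <<'E'
from h import *
goal(j2w(0,-280,200))
goal(j2w(0,-280,103))
E
```

```text
travel [ 0.1296 -0.678  -0.5   ] dr [-3.541e-01 -9.000e-04 -3.000e-04] sign 1 rows>= 14.0 tcp jig [[-249.3  346.2]] 0.3032 q [ 1.08  0.05  1.4   0.    1.69 -0.07] F [0.66 0.53 0.35] t 0.1
tool axes in jig:
 [[-0.001 -0.849  0.528]
 [-0.001  0.528  0.849]
 [-1.     0.    -0.001]]
travel [ 0.2509 -0.678  -0.4998] dr [-3.541e-01 -9.000e-04 -3.000e-04] sign 1 rows>= 15.0 tcp jig [[-249.3  346.2]] 0.3032 q [ 1.08  0.05  1.4   0.    1.69 -0.07] F [0.66 0.53 0.35] t 0.1
tool axes in jig:
 [[-0.001 -0.849  0.528]
 [-0.001  0.528  0.849]
 [-1.     0.    -0.001]]
```

```bash
python3 -m crank '{"travel":[[0.1296,-0.678,-0.5],[0.1296,-0.678,-0.5],[0.1296,-0.678,-0.5],[0.1296,-0.678,-0.5],[0.1296,-0.678,-0.5],[0.1296,-0.678,-0.5],[0.1296,-0.678,-0.5],[0.1296,-0.678,-0.5]],"dr":[[-0.354,0,0],[-0.354,0,0],[-0.354,0,0],[-0.354,0,0],[-0.354,0,0],[-0.354,0,0],[-0.354,0,0],[-0.354,0,0]]}' -1 40
python3 - <<'E'
from h import *
goal(j2w(0,-280,200))
E
```

```text
clock: 0.9
tool_pos: [0.4004, 0.1496, 0.2457]
tool_rot: [-1.307, 1.144, 1.307]
ft_force: [1.1, 0.3, 0.2]
grip_width: -0.001
travel [ 0.0574 -0.1372 -0.3442] dr [-0.     -0.0007 -0.0005] sign 1 rows>= 6.0 tcp jig [[-109.7   -4.6]] 0.2457 q [ 0.27 -0.2   1.76 -0.    1.59 -1.43] F [1.06 0.26 0.18] t 0.9
tool axes in jig:
 [[-0.001 -1.     0.   ]
 [-0.001  0.     1.   ]
 [-1.     0.001 -0.001]]
```

```bash
python3 -m crank '{"travel":[[0.057,-0.137,-0.344],[0.057,-0.137,-0.344],[0.057,-0.137,-0.344],[0.057,-0.137,-0.344],[0.057,-0.137,-0.344],[0.057,-0.137,-0.344],[0.057,-0.137,-0.344],[0.057,-0.137,-0.344]],"dr":[[0,0,0],[0,0,0],[0,0,0],[0,0,0],[0,0,0],[0,0,0],[0,0,0],[0,0,0]]}'
python3 - <<'E'
from h import *
goal(j2w(0,-280,103))
im=eyes.capture("wrist"); cv2.imwrite("pics/w1.png",im[:,:,::-1])
E
```

```text
clock: 1.7
tool_pos: [0.5454, -0.1094, 0.199]
tool_rot: [-1.304, 1.146, 1.308]
ft_force: [-0.4, -0.3, 0.6]
grip_width: 0.001
travel [ 0.12   -0.0009  0.0007] dr [-0.0013  0.0001 -0.0019] sign 1 rows>= 2.0 tcp jig [[  -0.4 -280.6]] 0.199 q [-0.26  0.2   1.45 -0.    1.49 -1.97] F [-0.4  -0.3   0.57] t 1.7
tool axes in jig:
 [[-0.003 -1.     0.002]
 [ 0.     0.002  1.   ]
 [-1.     0.003  0.   ]]
```

View pics/w1.png

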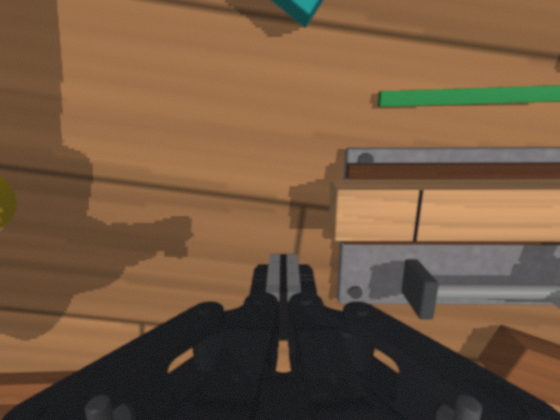

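The wrist view shows the rail's tail edge at (335,189–241) and the mark at about u=418. The closed fingertips are at (284,265).

Run:
```python
from h import *
print(w2j(plane("wrist",[(335,189),(335,241),(420,192),(416,240)],.048)))
print(w2j(plane("wrist",[(339,243),(340,303),(346,149)],.012)))
print(w2j(plane("wrist",[(268,256),(300,256)],.126)))
```

```text
[[ -23.25181925 -242.83590803]
 [  17.37986122 -240.92391195]
 [ -20.88274612 -181.44055317]
 [  16.57069715 -179.72059494]]
[[  34.58036786 -230.96032115]
 [  95.70921434 -226.98816045]
 [ -47.66278475 -229.52618113]]
[[  -7.62596909 -287.94928441]
 [  -7.60435748 -271.85942156]]
```

```bash
python3 -m crank '{"travel":[[0.06,0.002,0.001],[0.12,0.002,0.001],[0.12,0.002,0.001],[0.12,0.002,0.001],[0.12,0.002,0.021],[0.12,0.002,0.021]],"dr":[[0,0,0],[0,0,0],[0,0,0],[0,0,0],[0,0,0],[0,0,0]]}'
python3 - <<'E'
from h import *
goal(j2w(-2.5,-255,103))
im=eyes.capture("wrist"); cv2.imwrite("pics/w2.png",im[:,:,::-1])
E
```

```text
clock: 2.35
tool_pos: [0.5425, -0.0903, 0.1069]
tool_rot: [-1.31, 1.141, 1.305]
ft_force: [0.9, -0.1, 0.9]
grip_width: 0.001
travel [0.0049 0.0022 0.0078] dr [ 0.0009 -0.0008  0.0018] sign 1 rows>= 1.0 tcp jig [[  -0.8 -261.2]] 0.1069 q [-0.23  0.28  1.56 -0.    1.31 -1.94] F [ 0.86 -0.14  0.88] t 2.35
tool axes in jig:
 [[ 0.003 -1.    -0.001]
 [-0.001 -0.001  1.   ]
 [-1.    -0.003 -0.001]]
```

View pics/w2.png

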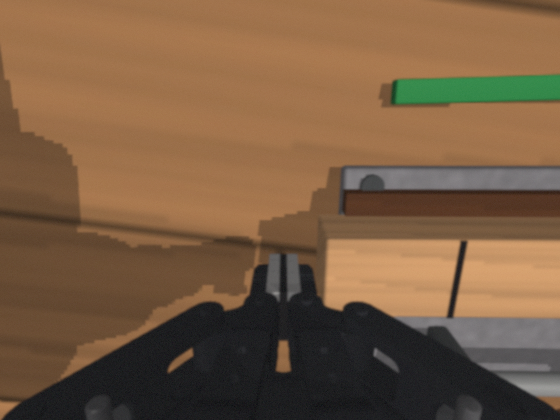

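```bash
python3 -m crank '{"travel":[[0.004,0.002,0.005],[0.005,0.002,0.01],[0.005,0.002,0.015],[0.005,0.002,0.021],[0.005,0.002,0.028],[0.005,0.002,0.036],[0.005,0.002,0.044],[0.005,0.002,0.052]],"dr":[[0,0,0],[0,0,0],[0,0,0],[0,0,0],[0,0,0],[0,0,0],[0,0,0],[0,0,0]]}'
python3 - <<'E'
from h import *
goal(j2w(-2.5,-170,103))
im=eyes.capture("wrist"); cv2.imwrite("pics/w3.png",im[:,:,::-1])
E
```

```text
clock: 3.2
tool_pos: [0.5352, -0.0494, 0.1024]
tool_rot: [-1.31, 1.142, 1.305]
ft_force: [0.2, -4.1, 4.6]
grip_width: -0.003
travel [-0.0008 -0.0002  0.0622] dr [ 0.0009 -0.0011  0.0014] sign 1 rows>= 1.0 tcp jig [[  -2.6 -219.7]] 0.1024 q [-0.16  0.25  1.6  -0.    1.29 -1.87] F [ 0.21 -4.11  4.57] t 3.2
tool axes in jig:
 [[ 0.002 -1.    -0.001]
 [-0.002 -0.001  1.   ]
 [-1.    -0.002 -0.002]]
```

View pics/w3.png

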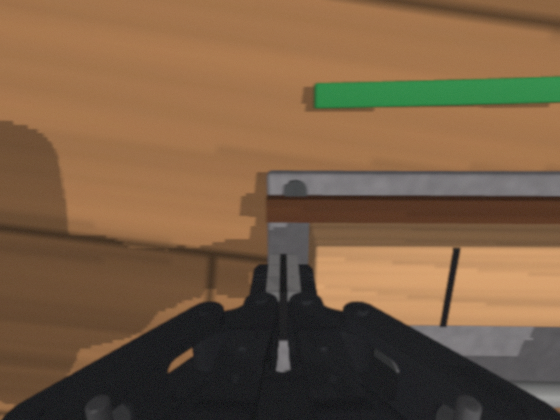

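```bash
python3 - <<'E'
from h import *
print(w2j(plane("wrist",[(316,250),(316,323),(457,248),(444,326)],.048)))
print(r.observe()["ft_force"],r.observe()["torque"])
E
python3 -m crank '{"travel":[[-0.001,0,0.006],[-0.001,0,0.012],[-0.001,0,0.018]],"dr":[[0,0,0],[0,0,0],[0,0,0]]}'
python3 - <<'E'
from h import *
goal(j2w(-2.5,-170,103))
E
```

```text
[[ -22.02063563 -205.40691365]
 [  15.13018581 -204.2439323 ]
 [ -23.15066577 -145.14103309]
 [  16.35982615 -144.77491834]]
[ 0.61103432 -1.5565632   2.58548244] [-0.300124   -0.12737064  0.00577561]
clock: 3.55
tool_pos: [0.5325, -0.0335, 0.1024]
tool_rot: [-1.309, 1.141, 1.308]
ft_force: [0.3, -1.1, -0.7]
grip_width: 0.007
travel [-0.0008 -0.0009  0.042 ] dr [0.0015 0.     0.0003] sign 1 rows>= 1.0 tcp jig [[  -3.1 -203.6]] 0.1024 q [-0.13  0.24  1.61  0.    1.29 -1.84] F [ 0.32 -1.1  -0.73] t 3.55
tool axes in jig:
 [[ 0.    -1.    -0.002]
 [ 0.    -0.002  1.   ]
 [-1.    -0.     0.   ]]
```

```bash
python3 -m crank '{"travel":[[-0.001,-0.001,0.007],[-0.001,-0.001,0.014],[-0.001,-0.001,0.021],[-0.001,-0.001,0.028],[-0.001,-0.001,0.034],[-0.001,-0.001,0.038],[-0.001,-0.001,0.04]],"dr":[[0,0,0],[0,0,0],[0,0,0],[0,0,0],[0,0,0],[0,0,0],[0,0,0]]}'
python3 - <<'E'
from h import *
goal(j2w(-2.5,-170,103))
im=eyes.capture("wrist"); cv2.imwrite("pics/w4.png",im[:,:,::-1])
E
```

```text
clock: 4.25
tool_pos: [0.5289, -0.0014, 0.1032]
tool_rot: [-1.309, 1.141, 1.308]
ft_force: [0.5, -0.1, -0.9]
grip_width: 0.001
travel [0.0002 0.0002 0.0016] dr [0.0016 0.     0.0003] sign 1 rows>= 1.0 tcp jig [[  -2.4 -171.3]] 0.1032 q [-0.07  0.23  1.62  0.    1.29 -1.78] F [ 0.46 -0.1  -0.86] t 4.25
tool axes in jig:
 [[ 0.    -1.    -0.003]
 [ 0.    -0.003  1.   ]
 [-1.    -0.     0.   ]]
```

View pics/w4.png

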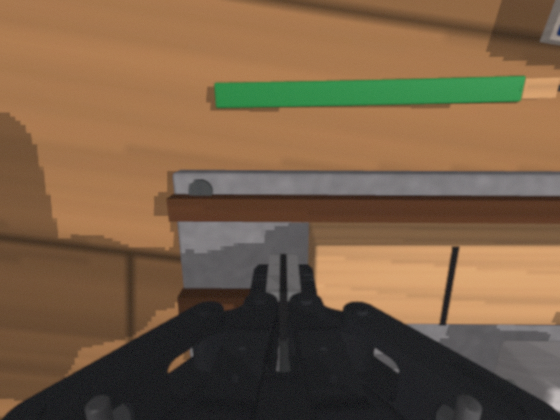

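```bash
python3 -m crank '{"travel":[[0,0,0.0025],[0,0,0.005],[0,0,0.005]],"dr":[[0,0,0],[0,0,0],[0,0,0]]}'
```

```text
clock: 4.6
tool_pos: [0.5284, 0.0029, 0.1033]
tool_rot: [-1.309, 1.141, 1.309]
ft_force: [-0.3, 0.1, -0.0]
grip_width: 0.002
```

```bash
python3 -m crank '{"travel":[[0,0,0.002],[0,0,0.004]],"dr":[[0,0,0],[0,0,0]]}'
```

```text
clock: 4.8
tool_pos: [0.528, 0.006, 0.1033]
tool_rot: [-1.309, 1.141, 1.308]
ft_force: [-0.1, -1.2, -0.3]
grip_width: 0.004
```

```bash
python3 -m crank '{"travel":[[0,0,0.002],[0,0,0.004]],"dr":[[0,0,0],[0,0,0]]}'
```

```text
clock: 5.0
tool_pos: [0.5275, 0.0093, 0.1033]
tool_rot: [-1.309, 1.141, 1.308]
ft_force: [-0.2, -0.7, 0.4]
grip_width: -0.001
```

```bash
python3 -m crank '{"travel":[[0,0,0.002],[0,0,0.004]],"dr":[[0,0,0],[0,0,0]]}'
```

```text
clock: 5.2
tool_pos: [0.5272, 0.0114, 0.1034]
tool_rot: [-1.311, 1.143, 1.307]
ft_force: [-0.0, -13.3, -1.0]
grip_width: 0.002
```

```bash
python3 -m crank '{"travel":[[0,0,0.001],[0,0,0.001]],"dr":[[0,0,0],[0,0,0]]}'
python3 - <<'E'
from h import *
goal(j2w(-2.5,-170,103))
im=eyes.capture("wrist"); cv2.imwrite("pics/w5.png",im[:,:,::-1])
E
```

```text
clock: 5.4
tool_pos: [0.5272, 0.0114, 0.1035]
tool_rot: [-1.313, 1.145, 1.305]
ft_force: [-0.7, -5.7, -0.7]
grip_width: -0.001
travel [ 0.0006  0.0001 -0.0145] dr [ 0.0012 -0.0032  0.0004] sign 1 rows>= 1.0 tcp jig [[  -2.4 -158.4]] 0.1035 q [-0.05  0.22  1.63 -0.01  1.29 -1.75] F [-0.69 -5.72 -0.65] t 5.4
tool axes in jig:
 [[ 0.001 -1.    -0.002]
 [-0.005 -0.002  1.   ]
 [-1.    -0.001 -0.005]]
```

View pics/w5.png

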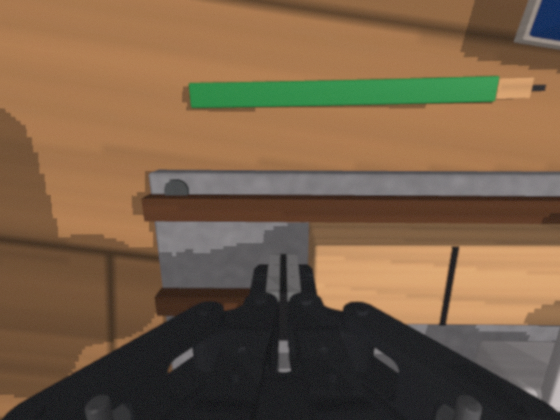

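```bash
python3 -m crank '{"travel":[[0,0,0.002],[0,0,0.004],[0,0,0.004]],"dr":[[0,0,0],[0,0,0],[0,0,0]]}'
```

```text
clock: 5.75
tool_pos: [0.5271, 0.0119, 0.1037]
tool_rot: [-1.316, 1.15, 1.301]
ft_force: [1.5, -15.1, -0.8]
grip_width: -0.0
```

```bash
python3 -m crank '{"travel":[[0,0,-0.025],[0,0,-0.03],[-0.06,0,-0.03],[-0.12,0,-0.03],[-0.17,0,-0.03],[-0.17,0,-0.03]],"dr":[[0,0,0],[0,0,0],[0,0,0],[0,0,0],[0,0,0],[0,0,0]]}' 0.2
python3 - <<'E'
from h import *
goal(j2w(65,-26,225))
E
```

```text
clock: 6.35
tool_pos: [0.5319, -0.0098, 0.2472]
tool_rot: [-1.323, 1.141, 1.292]
ft_force: [0.6, 0.8, -0.2]
grip_width: 0.603
travel [ 0.0263 -0.0819  0.1928] dr [ 0.0008 -0.0081  0.0081] sign 1 rows>= 4.0 tcp jig [[  -0.6 -180. ]] 0.2472 q [-0.08  0.09  1.48 -0.01  1.56 -1.79] F [ 0.63  0.82 -0.22] t 6.35
tool axes in jig:
 [[ 0.013 -1.    -0.001]
 [-0.013 -0.001  1.   ]
 [-1.    -0.013 -0.013]]
```

```bash
python3 -m crank '{"travel":[[0.01,-0.02,0.048],[0.015,-0.04,0.096],[0.02,-0.06,0.145],[0.026,-0.082,0.193],[0.026,-0.082,0.193],[0.026,-0.082,0.193]],"dr":[[0,-0.008,0.008],[0,-0.008,0.008],[0,-0.008,0.008],[0,-0.008,0.008],[0,-0.008,0.008],[0,-0.008,0.008]]}'
python3 - <<'E'
from h import *
goal(j2w(65,-26,134))
im=eyes.capture("wrist"); cv2.imwrite("pics/w6.png",im[:,:,::-1])
E
```

```text
clock: 6.95
tool_pos: [0.576, 0.1529, 0.224]
tool_rot: [-1.309, 1.143, 1.311]
ft_force: [-0.4, -0.4, -0.3]
grip_width: 0.602
travel [ 0.1125 -0.0004 -0.0017] dr [ 0.0021 -0.0001 -0.0012] sign 1 rows>= 2.0 tcp jig [[ 64.8 -24.6]] 0.224 q [ 0.2   0.29  1.3  -0.    1.56 -1.51] F [-0.42 -0.4  -0.29] t 6.95
tool axes in jig:
 [[-0.002 -1.    -0.003]
 [-0.    -0.003  1.   ]
 [-1.     0.002 -0.   ]]
```

View pics/w6.png

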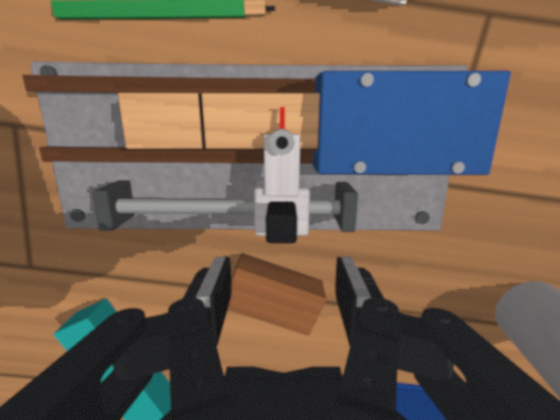

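Run:
```python
from h import *
print("post",w2j(plane("wrist",[(268,203),(297,203)],.093)), "pointer",w2j(plane("wrist",[(282,108),(282,130)],.056)),"bush",w2j(plane("wrist",[(282,142)],.062)))
print("mark",w2j(plane("wrist",[(200,95),(204,149)],.048)),"tail",w2j(plane("wrist",[(120,95),(125,150)],.048)))
print("tunnel",w2j(plane("wrist",[(322,73),(316,172)],.066)))
```

```text
post [[ 46.5760153  -36.51217657]
 [ 46.56031727 -17.18804583]] pointer [[-13.84546739 -27.29695327]
 [  1.48967227 -27.30199442]] bush [[  9.57079494 -27.2830286 ]]
mark [[-22.81579478 -87.49762499]
 [ 16.27953645 -87.55513895]] tail [[ -22.48204453 -145.81795864]
 [  17.25039662 -148.26435356]]
tunnel [[-35.91567817  -0.55934518]
 [ 30.74571276  -2.37245223]]
```

```bash
python3 -m crank '{"travel":[[0.03,0,-0.003],[0.07,0,-0.003],[0.1,0,-0.003],[0.1125,0,-0.003],[0.1125,0,-0.003]],"dr":[[0,0,0],[0,0,0],[0,0,0],[0,0,0],[0,0,0]]}'
python3 - <<'E'
from h import *
goal(j2w(65,-27,134))
im=eyes.capture("wrist"); cv2.imwrite("pics/w7.png",im[:,:,::-1])
E
```

```text
clock: 7.5
tool_pos: [0.5758, 0.1485, 0.1333]
tool_rot: [-1.306, 1.146, 1.31]
ft_force: [0.7, -1.0, 0.6]
grip_width: 0.601
travel [-0.0009 -0.0013  0.0024] dr [ 0.0003 -0.0003 -0.0025] sign 1 rows>= 1.0 tcp jig [[ 64.  -28.9]] 0.1333 q [ 0.19  0.36  1.39 -0.    1.39 -1.51] F [ 0.75 -1.03  0.61] t 7.5
tool axes in jig:
 [[-0.004 -1.    -0.   ]
 [-0.    -0.     1.   ]
 [-1.     0.004 -0.   ]]
```

View pics/w7.png

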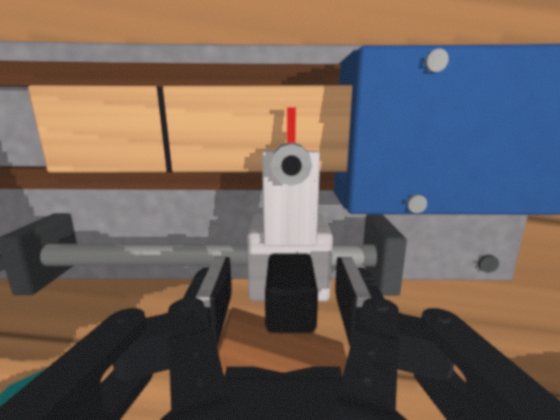

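The post at (291,290) sits between the fingers, which are centred at about u=284. I'll shift 2 mm and close gently.

```bash
python3 -m crank '{"travel":[[0,-0.001,0.0024],[0,-0.001,0.0024],[0,-0.001,0.0024],[0,-0.001,0.0024],[0,-0.001,0.0024]],"dr":[[0,0,0],[0,0,0],[0,0,0],[0,0,0],[0,0,0]]}' -1 30
python3 - <<'E'
from h import *
goal(j2w(65,-87.2,133))
E
```

```text
clock: 8.05
tool_pos: [0.5778, 0.1512, 0.137]
tool_rot: [-1.308, 1.141, 1.306]
ft_force: [0.2, 0.0, 7.0]
grip_width: 0.251
travel [ 0.005   0.0018 -0.0757] dr [0.0005 0.0001 0.0015] sign 1 rows>= 2.0 tcp jig [[ 66.4 -26.6]] 0.137 q [ 0.19  0.36  1.38 -0.    1.39 -1.51] F [0.19 0.03 7.  ] t 8.05
tool axes in jig:
 [[ 0.002 -1.    -0.001]
 [ 0.    -0.001  1.   ]
 [-1.    -0.002  0.   ]]
```

```bash
python3 -m crank '{"travel":[[0,0,-0.01],[0,0,-0.022],[0,0,-0.034],[0,0,-0.046],[0,0,-0.058],[0,0,-0.067],[0,0,-0.073],[0,0,-0.0745]],"dr":[[0,0,0],[0,0,0],[0,0,0],[0,0,0],[0,0,0],[0,0,0],[0,0,0],[0,0,0]]}'
python3 - <<'E'
from h import *
goal(j2w(65,-87.2,133))
im=eyes.capture("wrist"); cv2.imwrite("pics/w8.png",im[:,:,::-1])
cv2.imwrite("pics/w8c.png",cv2.resize(im[60:200,200:360,::-1],None,fx=4.2,fy=4.2,interpolation=cv2.INTER_CUBIC))
E
```

```text
clock: 8.85
tool_pos: [0.5857, 0.0914, 0.1371]
tool_rot: [-1.308, 1.142, 1.306]
ft_force: [-3.1, 1.3, 3.4]
grip_width: 0.252
travel [ 0.0051  0.0016 -0.0004] dr [0.0001 0.0001 0.0011] sign 1 rows>= 1.0 tcp jig [[ 66.3 -86.8]] 0.1371 q [ 0.09  0.35  1.4   0.    1.39 -1.61] F [-3.06  1.3   3.44] t 8.85
tool axes in jig:
 [[ 0.002 -1.    -0.   ]
 [ 0.    -0.     1.   ]
 [-1.    -0.002  0.   ]]
```

View pics/w8.png

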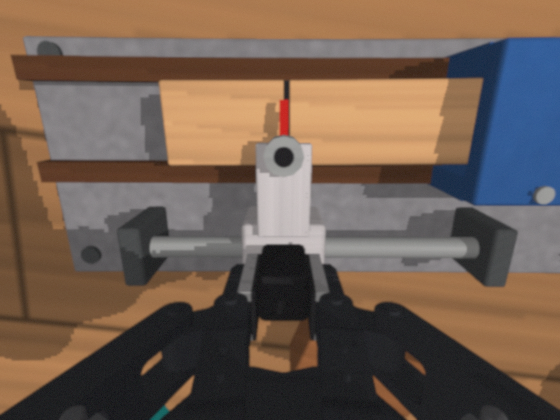

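View pics/w8c.png

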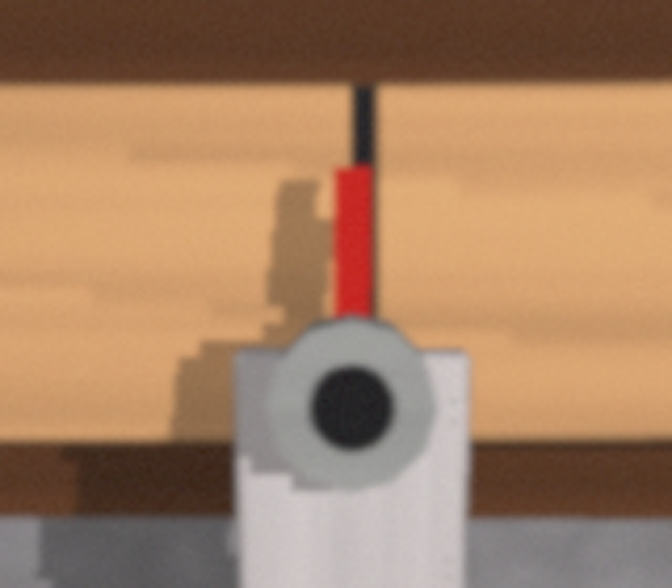

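```bash
cat > m.py <<'E'
from h import *
import sys
def meas(im,st,rows_m,rows_p):
    hsv=cv2.cvtColor(im,cv2.COLOR_RGB2HSV).astype(int)
    red=((hsv[...,0]<8)|(hsv[...,0]>172))&(hsv[...,1]>180)&(hsv[...,2]>100)
    ys,xs=np.nonzero(red[60:200,200:380]); ys+=60; xs+=200
    pr=np.array([(xs[ys==y].mean(),y) for y in np.unique(ys)])[2:-3]
    top=ys.min()
    g=255-im.astype(int).max(2); mk=[]
    for y in range(top-14,top-3):
        w=g[y,:]; s=slice(int(pr[:,0].mean())-12,int(pr[:,0].mean())+14)
        ww=np.clip(w[s]-130,0,None); 
        if ww.sum()>50: mk.append(((ww*np.arange(s.start,s.stop)).sum()/ww.sum(),y))
    mk=np.array(mk)
    P=w2j(plane("wrist",pr,.0565,st));M=w2j(plane("wrist",mk,.048,st))
    print("red rows",pr[0],pr[-1],"mark",mk[0],mk[-1]); print("pointer y",P[:,1].mean(),P[[0,-1]],"mark y",M[:,1].mean(),M[[0,-1]],"diff",P[:,1].mean()-M[:,1].mean())
if __name__=="__main__": 
    st=r.observe(); im=eyes.capture("wrist"); cv2.imwrite(f"pics/{sys.argv[1]}.png",im[:,:,::-1]); meas(im,st,0,0); print(st["clock"],st["ft_force"],st["tool_pos"],w2j(st["tool_pos"]))
E
python3 m.py w9
```

```text
red rows [284. 101.] [283.5 130. ] mark [286.19471947  85.        ] [286.22330097  95.        ]
pointer y -87.36395758426507 [[-14.55464522 -87.15771352]
 [ -1.85457809 -87.3896024 ]] mark y -86.10420820801245 [[-21.83934521 -86.10655525]
 [-17.43564078 -86.08314867]] diff -1.2597493762526142
8.9 [-4.64120508 -0.97339543  1.73646682] [0.58571605 0.09146997 0.13705887] [[ 66.25024183 -86.819934  ]]
```

```bash
python3 -m crank '{"travel":[[0,0,0.0008],[0,0,0.0016],[0,0,0.0016]],"dr":[[0,0,0],[0,0,0],[0,0,0]]}'; python3 m.py w10
```

```text
clock: 9.25
tool_pos: [0.5855, 0.0927, 0.137]
tool_rot: [-1.309, 1.143, 1.305]
ft_force: [-2.3, -3.5, 2.4]
grip_width: 0.25
red rows [283. 101.] [283. 130.] mark [283.81881533  85.        ] [283.82191781  95.        ]
pointer y -86.48077695090207 [[-14.58522683 -86.47591769]
 [ -1.88617897 -86.48572617]] mark y -86.10029014384368 [[-21.87130187 -86.10040576]
 [-17.46794118 -86.09873117]] diff -0.38048680705838933
9.25 [-2.25281385 -3.48658429  2.40889407] [0.58553152 0.0926901  0.1370342 ] [[ 66.22975104 -85.58609714]]
```

```bash
python3 -m crank '{"travel":[[0,0,0.0005],[0,0,0.0005]],"dr":[[0,0,0],[0,0,0]]}'; python3 m.py w11
python3 - <<'E'
import cv2
im=cv2.imread("pics/w11.png"); cv2.imwrite("pics/w11c.png",cv2.resize(im[70:150,240:330],None,fx=7,fy=7,interpolation=cv2.INTER_CUBIC))
E
```

```text
clock: 9.5
tool_pos: [0.5855, 0.0931, 0.137]
tool_rot: [-1.309, 1.143, 1.305]
ft_force: [-3.3, -3.2, 1.7]
grip_width: 0.253
red rows [283. 101.] [283. 130.] mark [282.95192308  85.        ] [282.94801223  95.        ]
pointer y -86.0262988303917 [[-14.56681362 -86.03707862]
 [ -1.86684016 -86.0460926 ]] mark y -86.07759058669676 [[-21.85355217 -86.07018405]
 [-17.4498866  -86.07537385]] diff 0.05129175630506211
9.5 [-3.28976959 -3.19725314  1.66382447] [0.58548831 0.09313708 0.13704705] [[ 66.24641876 -85.13734426]]
```

View pics/w11c.png

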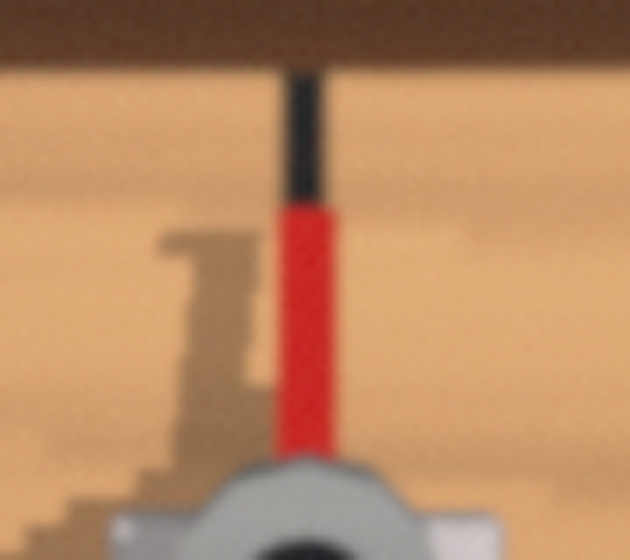

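The pointer is centred on the mark in this view. Next I'll release and lift.

```bash
python3 -m crank '{"travel":[[0,0,0],[0,0,0],[0,0,0],[0,0,0],[0,0,0]],"dr":[[0,0,0],[0,0,0],[0,0,0],[0,0,0],[0,0,0]]}' 0.2; python3 m.py w12
cp pics/w12.png pics/w12b.png
python3 - <<'E'
import cv2
im=cv2.imread("pics/w12.png"); cv2.imwrite("pics/w12c.png",cv2.resize(im[60:360,190:400],None,fx=2,fy=2))
E
```

```text
clock: 10.05
tool_pos: [0.5855, 0.0932, 0.137]
tool_rot: [-1.309, 1.142, 1.305]
ft_force: [0.3, -0.1, 0.0]
grip_width: 0.603
red rows [283. 101.] [283. 130.] mark [282.6525974  85.       ] [282.82432432  95.        ]
pointer y -85.90854174487438 [[-14.48945816 -85.93528014]
 [ -1.79116502 -85.94261549]] mark y -86.08696041107584 [[-21.77370427 -86.10882699]
 [-17.37063791 -86.03139015]] diff 0.17841866620145197
10.05 [ 0.2701038  -0.12938209  0.03351016] [0.58553636 0.09324477 0.13704002] [[ 66.30837137 -85.03700466]]
```

View pics/w12c.png

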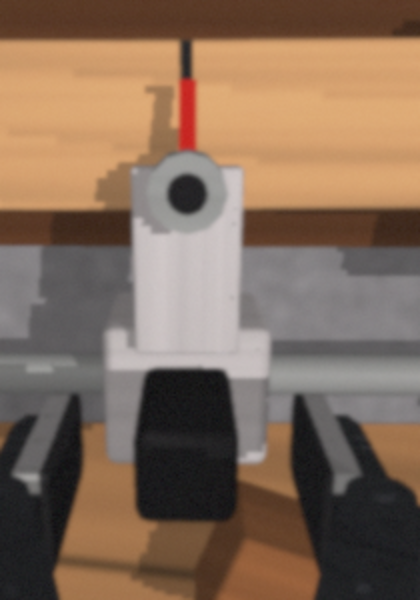

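```bash
python3 -m crank '{"travel":[[-0.04,0,0],[-0.09,0,0],[-0.13,0,0],[-0.16,0,0],[-0.16,0,0]],"dr":[[0,0,0],[0,0,0],[0,0,0],[0,0,0],[0,0,0]]}'; python3 m.py w13
python3 - <<'E'
from h import *
im=eyes.capture("top"); cv2.imwrite("pics/top1.png",im[:,:,::-1])
a=cv2.imread("pics/top0.png")
cv2.imwrite("pics/top1c.png",np.hstack([cv2.resize(x[90:310,100:320],(390,390)) for x in (a,im[:,:,::-1])]))
E
```

```text
clock: 10.6
tool_pos: [0.5864, 0.0935, 0.2698]
tool_rot: [-1.313, 1.136, 1.299]
ft_force: [-0.3, -0.4, -0.0]
grip_width: 0.604
red rows [283. 103.] [283. 114.] mark [283.54155844  87.        ] [282.86516854  97.        ]
pointer y -86.0087256136121 [[-13.40416609 -86.07731313]
 [ -4.51051407 -86.08213572]] mark y -86.12486390557419 [[-26.46153403 -85.62131232]
 [-18.39977622 -86.20816612]] diff 0.11613829196208769
10.6 [-0.28577963 -0.41573408 -0.02749426] [0.58635581 0.09349644 0.26981059] [[ 67.15402168 -84.89663914]]
```

View pics/w13.png

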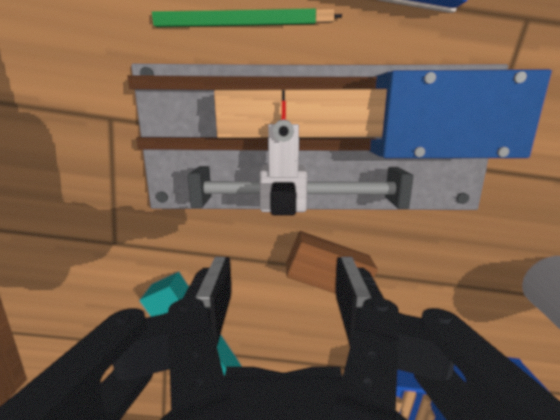

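View pics/top1c.png

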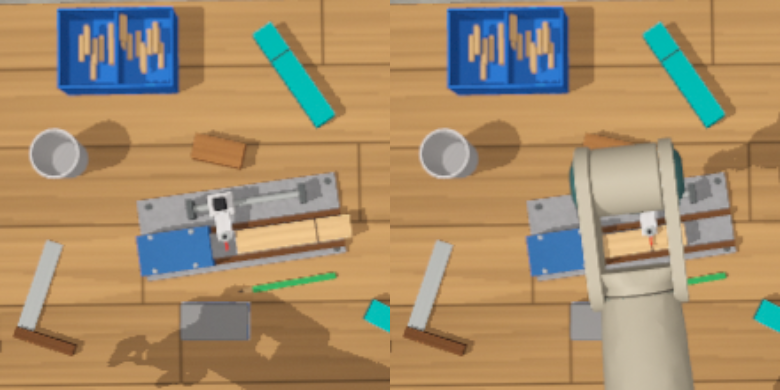

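```bash
python3 -c "
from bench import r
print(r.hand_in())"
```

```text
the job is handed in; nothing more can be done
None
```

The rail is against the hidden stop, the guide's pointer is in line with the mark, and I handed the job in at about 10.6 s of the 64 s allowed.

- **Rail:** I pushed it from the tail with closed fingers, in small steps near the end. It stopped at 13 N, and a further push to 15 N moved the tool only 0.5 mm. The camera then puts its nose about 54 mm past the tunnel's mouth, within the stop's 50–90 mm range. I could not see the stop itself, so contact rests on the force reading.
- **Guide:** I gripped the post, slid the guide about 59 mm and trimmed it onto the mark. After releasing and lifting clear, pointer and mark were within 0.1–0.2 mm of each other in two wrist-camera views. My jig fit has errors of up to about 3 mm. That hardly affects the pointer check, where both points are read in the same picture.
- **Other things:** The last pictures show no bystander visibly moved, but in the final top view the arm hid much of the off-cut, sanding block and pencil. The last wrist view does show the off-cut and the pencil, but of the sanding block only an edge.
- **Forces:** While gripping, the fingers felt about 7 N upward, probably from the tips brushing the guide block. On release this fell to zero. The highest wrist force I read was about 15 N.

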